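Run a hand along the wheel track

TASK

Check that the bend of wheel track on the packing counter runs freely: with the fingertips, stroke lightly along the tops of its seven wheels, one after another, from the sloping loading lip round the bend towards the upright end stop, so that every wheel is clearly turned in that direction and none backwards. Touch the wheels gently, without pushing hard on the track, and leave all the goods and tools around it standing where they are; finish with the hand clear.

Things in the scene. Friction and masses are not known exactly. Their poses are not given: they have to be found in the camera images.
- track: bend of wheel track screwed to the counter: aluminium channel 46 mm wide, sides 49 mm high, about 0.44 m long, with a row of seven equal dark grey plastic wheels (48 mm diameter, 26 mm wide, 49 mm apart) on an arc of 0.35 m radius. Origin on the counter under the middle wheel; z up, +y is the running direction there, +x points to the outside of the bend.
- lip (a point): outer edge of the low sloping steel loading lip (at most 55 mm high) before the first wheel, at the track's -y end, on the track's middle line; axes as the track's
- stop (a point): middle of the top edge of the upright steel end stop (100 mm high, 60 mm wide) past the last wheel, at the track's +y end; its rubber front is about 51 mm past the last wheel's axle; axes as the track's
- crown1 (a point): the top of wheel 1 at rest, 69 mm above the counter, over the middle of its tread (the first wheel, at the loading lip); axes as the track's
- crown2 (a point): the top of wheel 2 at rest, 69 mm above the counter, over the middle of its tread; axes as the track's
- crown3 (a point): the top of wheel 3 at rest, 69 mm above the counter, over the middle of its tread; axes as the track's
- crown4 (a point): the top of wheel 4 at rest, 69 mm above the counter, over the middle of its tread; axes as the track's
- crown5 (a point): the top of wheel 5 at rest, 69 mm above the counter, over the middle of its tread; axes as the track's
- crown6 (a point): the top of wheel 6 at rest, 69 mm above the counter, over the middle of its tread; axes as the track's
- crown7 (a point): the top of wheel 7 at rest, 69 mm above the counter, over the middle of its tread (the last wheel, at the end stop); axes as the track's
- wheel1 (a joint): turning angle of wheel 1 in rad: 0 at the start, grows as its top moves in the running direction (from the lip to the end stop). Light friction (under 0.2 N at the tread); it stays where it is left. All wheels sit on sprung axles: a wheel gives way downwards at about 0.8 N per mm after the first 1 N, and bottoms after 10 mm.
- wheel2 (a joint): turning angle of wheel 2 in rad: 0 at the start, grows as its top moves in the running direction (from the lip to the end stop). Light friction (under 0.2 N at the tread); it stays where it is left.
- wheel3 (a joint): turning angle of wheel 3 in rad: 0 at the start, grows as its top moves in the running direction (from the lip to the end stop). Light friction (under 0.2 N at the tread); it stays where it is left.
- wheel4 (a joint): turning angle of wheel 4 in rad: 0 at the start, grows as its top moves in the running direction (from the lip to the end stop). Light friction (under 0.2 N at the tread); it stays where it is left.
- wheel5 (a joint): turning angle of wheel 5 in rad: 0 at the start, grows as its top moves in the running direction (from the lip to the end stop). Light friction (under 0.2 N at the tread); it stays where it is left.
- wheel6 (a joint): turning angle of wheel 6 in rad: 0 at the start, grows as its top moves in the running direction (from the lip to the end stop). Light friction (under 0.2 N at the tread); it stays where it is left.
- wheel7 (a joint): turning angle of wheel 7 in rad: 0 at the start, grows as its top moves in the running direction (from the lip to the end stop). Light friction (under 0.2 N at the tread); it stays where it is left.
- carton: small cardboard carton 60 x 80 x 70 mm, loose, standing along the outside of the bend; origin under its middle
- jar: closed jar 56 mm in diameter, 85 mm high, loose, standing along the outside of the bend; origin under its middle
- can: can 52 mm in diameter, 75 mm high, loose, standing along the outside of the bend; origin under its middle
- tape: roll of tape, 96 mm in diameter, 48 mm high, lying flat inside the bend, loose; origin under its middle
- packet: cardboard packet 45 x 60 x 50 mm, standing inside the bend, loose; origin under its middle
- spray: closed bottle 52 mm in diameter, 110 mm high, standing far to the left, loose; origin under its middle
- driver: screwdriver lying on the counter to the right, loose; origin under its middle

How it is judged:
By the outcome, as a careful person would: the job done as asked, in the order asked, and still so for the second after the job is handed in, with the robot touching nothing.
It also fails if it takes over 38 s, if anything falls off the work surface, if the arm or the gripper's body presses on something with over 40 N, if the wrist force passes 120 N, or if a joint passes its speed limit or range.

ROBOT

A 6-joint arm with a two-finger parallel gripper is mounted at the origin on the work surface. World frame = base frame: x ahead of the robot, y to its left, z up, the work surface at z = 0. Lengths are in m, angles in rad, forces in N, time in s.
With the tool pointing down it reaches from about 0.275 to 0.775 m from the base axis. Payload 14.6 kg.
Tool frame: the origin (TCP) lies midway between the tips of the shut fingers; the grasp point (between the pads) lies 19 mm behind it; x points along the fingers, y is the direction in which the jaws open and shut, and the axes are right-handed (so a half turn about x gives the same grasp; the last joint's range is limited). The gripper opens to 85 mm and grips with 20 to 120 N. Pads are 22 mm wide; open, the fingers measure 114 mm over their backs; the gripper's body (76 mm by 85 mm) begins 54 mm behind the grasp point. The pads swing forward as they close: fully open they stand 13 mm farther back than shut.
Start: joints at [0.949, 0.263, -0.048, 1.259, 0, 1.415], TCP at [0.236, 0.469, 0.231] pointing down, gripper open.
Joint ranges: [-2.65, 2.65], [-0.89, 1.7], [-1.18, 1.37], [-2.13, 2.11], [-1.35, 1.29], [-3.14, 3.14]. Speed limits (rad/s): [1.89, 1.89, 2.57, 2.79, 3.14, 3.14].

INTERFACE

Orientations are given as a unit quaternion [x, y, z, w].
In Python, from workcell import ctrl gives the robot as it stands.
- The arm moves only by the tool play_rows, never from a script. Its argument "series" is a list of rows, each a list of 5 numbers: the shift along the tool's x, y, z in mm, then the turn about the tool's x in rad, then the opening in per cent of the stroke, from 0 (shut) to 100 (fully open). In form: [[dx, dy, dz, turn, fingers], ...]. A call has exactly 8 rows; each row is the pose to reach, as a shift and turn from the pose commanded when the call began, along the tool's axes at that moment; what a row does not reach only later rows make up. A row lasts 1/10 s, in which the tool goes at most 50 mm and 8.59 degrees, less where a joint would pass 70% of its speed; a pose out of reach is approached as far as the arm can. A call with a gripper value outside its range is refused whole. The fingers move at their own pace and stop on an object; the grip force is fixed at half the most. Time passes only in rows, so rows that repeat a pose let the fingers close, or fill a call up. It gives the time, the measured TCP pose, the force and the opening at its end, in the units of the state.
- ctrl.state(): the state, without advancing time (a new reading comes with each control period).
- ctrl.capture(name): name is "side" or "top"; returns the picture (420x560x3 uint8, red, green, blue); there is no depth.
- ctrl.camera_info(name): a dict with "K" (3x3 intrinsics, pixels), "world_from_camera" (4x4, takes a point from camera to world coordinates). Camera axes: x right, y down, z forward; pixel columns grow to the right and rows downward; lengths in m; the calibration is good to about 2 mm. A picture is of the moment at which its call begins. camera_info takes no time and is no camera call.
- ctrl.sign_off(): hands the job in, once; it reports no verdict.
The state is a dict: "time_s": time; "joint_positions": joint angles; "joint_velocities": joint speeds; "tau": joint torques, N m; "position": TCP position; "tcp_rot": TCP orientation; "ft_force": force on the tool from outside, world axes, zero at the start; "moment": the same for the moment, N m; "finger_gap": opening from 0.0 (shut) to 1.0 (fully open).
Only numpy, scipy, OpenCV 4.12 (cv2) and the standard library are available. Lean on these libraries where they do the work, as an engineer would, in place of code of your own. Each camera call takes 0.05 s, during which the arm holds its last target. There are 200 camera calls.

## Working session

There is one attempt and no reset: what is moved stays moved. The work goes in short steps, Python scripts to look and compute and a tool call to move; the robot and the scene stay as the last step left them, time stands still between calls to the robot, and variables do not carry over. Pictures are saved under pics/ and viewed, about 8 in all and at most 12, crops included, and the job is handed in when it is done.

Besides the shell and the picture viewer there is one more tool, called after "Request:" by a JSON object that holds its "api" and its "payload". play_rows: Moves the arm, as the interface text tells. Its arguments: {"type":"object","properties":{"series":{"type":"array"}},"required":["series"]}

```bash
mkdir -p pics; python3 - <<'E'
from workcell import ctrl
import cv2
for n in("top","side"):
    cv2.imwrite(f"pics/{n}0.png",ctrl.capture(n)[:,:,::-1]); i=ctrl.camera_info(n); print(n,i["K"],i["world_from_camera"])
s=ctrl.state();print(s)
E
```

```text
top [[478.7465761    0.         281.6958044 ]
 [  0.         478.7465761  211.82712415]
 [  0.           0.           1.        ]] [[-6.16819039e-03 -9.98588633e-01  5.27512694e-02  5.13684936e-01]
 [-9.99980151e-01  6.22737299e-03  9.57624696e-04  2.14143175e-02]
 [-1.28477497e-03 -5.27443155e-02 -9.98607223e-01  1.24381937e+00]
 [ 0.00000000e+00  0.00000000e+00  0.00000000e+00  1.00000000e+00]]
side [[544.20045294   0.         276.27723556]
 [  0.         544.20045294 214.67314804]
 [  0.           0.           1.        ]] [[ 0.98442566 -0.13208819  0.11601224  0.44567583]
 [-0.17556639 -0.77276772  0.60992335 -0.88719564]
 [ 0.00908684 -0.62079204 -0.78392262  1.21246466]
 [ 0.          0.          0.          1.        ]]
{'time_s': 0.1, 'joint_positions': array([ 9.48700360e-01,  2.63516274e-01, -4.88685138e-02,  1.25940877e+00,
       -2.68417870e-06,  1.41550586e+00]), 'joint_velocities': array([-0.00030908, -0.00177894,  0.00209973,  0.00091176, -0.00029199,
        0.00176089]), 'tau': array([ 3.67943721e-03, -6.38578463e+01,  3.85062110e+01,  9.99897835e-03,
       -1.24595094e-04, -1.71010248e-05]), 'position': array([0.23612448, 0.46862752, 0.23085366]), 'tcp_rot': array([ 0.16321961,  0.68806624, -0.16387288,  0.68780076]), 'ft_force': array([1.03094797, 0.31125871, 0.84763918]), 'moment': array([-0.02532255, -0.0773955 , -0.04875806]), 'finger_gap': 1.0030563404710058}
```

View pics/top0.png

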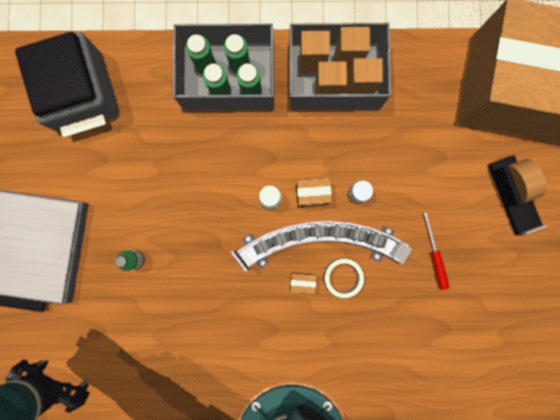

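View pics/side0.png

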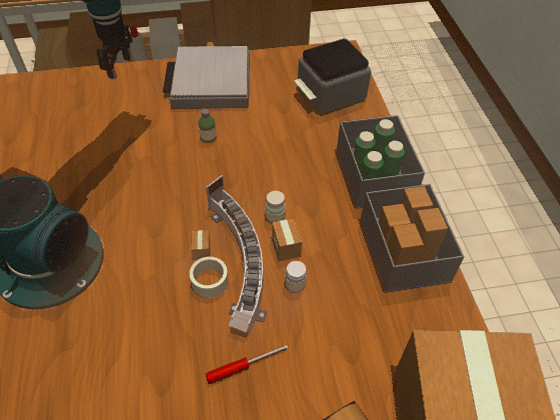

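Top view: the end stop is at about (240,258), on the world +y side, and the lip is at about (402,252). The goods are along the outside at (270,197), (313,192) and (362,191), with the packet at (303,283) and the tape at (344,278) inside. The side view agrees, with the stop at (215,185) and the lip at (240,322). Next I'll zoom in on both.

```bash
python3 - <<'E'
import cv2,numpy as np
a=cv2.imread("pics/top0.png")[205:285,225:425]; b=cv2.imread("pics/side0.png")[170:340,180:320]
cv2.imwrite("pics/tz.png",cv2.resize(a,None,fx=4,fy=4,interpolation=cv2.INTER_CUBIC))
cv2.imwrite("pics/sz.png",cv2.resize(b,None,fx=3.5,fy=3.5,interpolation=cv2.INTER_CUBIC))
E
```

```text
(no output)
```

View pics/tz.png

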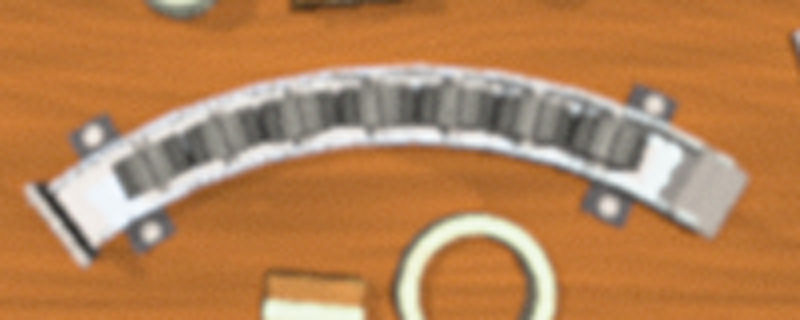

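View pics/sz.png

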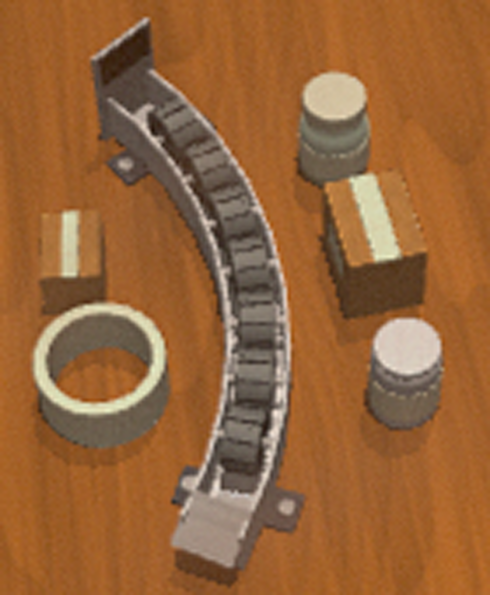

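The zoomed top view shows seven bright wheel crowns at roughly (612,135), (540,117), (457,106), (380,104), (302,113), (225,137) and (150,165), numbered 1 to 7. The side view confirms the lip is low and near, and the stop far.

```bash
cat > h.py <<'E'
import cv2,numpy as np
from workcell import ctrl
from scipy.optimize import least_squares
from scipy.spatial.transform import Rotation as R
def ray(n,uv,z):
    i=ctrl.camera_info(n);T=i["world_from_camera"];d=T[:3,:3]@np.linalg.inv(i["K"])@[uv[0],uv[1],1];o=T[:3,3]
    return o+d*(z-o[2])/d[2]
def proj(n,p):
    i=ctrl.camera_info(n);T=np.linalg.inv(i["world_from_camera"]);q=i["K"]@(T[:3,:3]@p+T[:3,3]);return q[:2]/q[2]
E
python3 - <<'E'
from h import *
im=cv2.imread("pics/top0.png");hsv=cv2.cvtColor(im,cv2.COLOR_BGR2HSV)
m=((hsv[...,1]<70)&(hsv[...,2]<165)).astype(np.uint8)
v,u=np.nonzero(m); 
k=(u>=254)&(u<=387)&(v>=218)&(v<=256)
# keep the pixels near hand crowns polyline
hc=np.array([(612,135),(540,117),(457,106),(380,104),(302,113),(225,137),(150,165)])/4+[225-.375,205-.375]
P=np.array([ray("top",p,.069) for p in hc]);print(P.round(3),np.linalg.norm(np.diff(P,axis=0),axis=1))
f=lambda c,Q:np.hypot(*(Q-c).T)-.35
c0=least_squares(f,[P[3,0]-.35,P[3,1]],args=(P[:,:2],)).x;print("c hand",c0,f(c0,P[:,:2]))
Q=np.array([ray("top",(a,b),.06)[:2] for a,b in zip(u[k],v[k])])
Q=Q[abs(f(c0,Q))<.016]
c=least_squares(f,c0,args=(Q,)).x;print("c mask",c,len(Q))
an=lambda Q:np.arctan2(Q[...,1]-c[1],Q[...,0]-c[0])
a=np.sort(an(Q));print("extent deg",np.degrees(np.percentile(a,[0,1,99,100])),"arc",.35*(a[-1]-a[0]))
print("hand ang",np.degrees(an(P[:,:2])))
for nm,uv,z in(("stopL",(225+30/4,205+186/4),.1),("stopR",(225+87/4,205+263/4),.1),("lip",(225+730/4,205+205/4),.03)):
    p=ray("top",uv,z);print(nm,p,np.degrees(an(p[:2])),np.hypot(*(p[:2]-c)))
E
```

```text
[[ 0.509 -0.212  0.069]
 [ 0.52  -0.168  0.069]
 [ 0.527 -0.117  0.069]
 [ 0.529 -0.07   0.069]
 [ 0.524 -0.022  0.069]
 [ 0.509  0.025  0.069]
 [ 0.493  0.071  0.069]] [0.04534589 0.05125049 0.0472027  0.0481401  0.04942371 0.04898974]
c hand [ 0.17983629 -0.08931078] [ 0.00144759 -0.00039599 -0.00121576 -0.00030423  0.00041863 -0.00119013
  0.00141414]
c mask [ 0.17913315 -0.08866911] 1482
extent deg [-24.36342868 -23.79959689  29.77056129  30.48880264] arc 0.33507321348389735
hand ang [-20.49650787 -13.10380473  -4.70740693   3.02556637  10.8965657
  18.98625725  26.99065573]
stopL [0.48019069 0.14029767 0.1       ] 37.254498841546145 0.37823462185789697
stopR [0.4343553  0.10645145 0.1       ] 37.39836849728713 0.32126371897355127
lip [ 0.4634695  -0.29446826  0.03      ] -35.89655754677062 0.35099921632424175
```

```bash
cat >> h.py <<'E'
C=np.array([.1792,-.0887]);TH0=np.radians(3.05)
def pt(s,z): # s = arc length mm from crown4
    a=TH0+s/350; return np.array([C[0]+.35*np.cos(a),C[1]+.35*np.sin(a),z])
def rows(W,yaw=0):
    s=ctrl.state();M=R.from_quat(s["tcp_rot"]).as_matrix()
    for w in W: print(((M.T@(np.array(w)-s["position"]))*1000).round(1))
E
python3 - <<'E'
from h import *
M=R.from_quat(ctrl.state()["tcp_rot"]).as_matrix();print(M.round(4))
print(ctrl.camera_info("top") and [pt(s,.069).round(4) for s in(-147,0,147)])
for s in(-147,-98,-49,0,49,98,147):print(s,proj("top",pt(s,.069)).round(1),proj("side",pt(s,.069)).round(1))
rows([pt(-192,.231),pt(-192,.12)])
E
```

```text
[[-6.00e-04  4.50e-01  8.93e-01]
 [-8.00e-04  8.93e-01 -4.50e-01]
 [-1.00e+00 -1.00e-03 -2.00e-04]]
[array([ 0.5059, -0.2142,  0.069 ]), array([ 0.5287, -0.0701,  0.069 ]), array([0.4907, 0.0708, 0.069 ])]
-147 [378.5 239.7] [247.6 290. ]
-98 [359.3 234. ] [250.6 272.9]
-49 [339.6 231. ] [250.8 256.4]
0 [319.6 230.7] [248.3 240.8]
49 [299.8 233.3] [243.4 226.3]
98 [280.5 238.7] [236.3 213.1]
147 [262.2 246.6] [227.1 201.3]
[ 3.000e-01 -5.333e+02  5.498e+02]
[ 111.3 -533.2  549.9]
```

```bash
python3 - <<'E'
from h import *
out=[]
for n,(y0,x0,h,w),f in(("side",(175,195,140,100),5),):
    a=cv2.resize(cv2.imread(f"pics/{n}0.png")[y0:y0+h,x0:x0+w],None,fx=f,fy=f,interpolation=cv2.INTER_CUBIC)
    for s in range(-147,148,49):
        al=TH0+s/350;rad=np.array([np.cos(al),np.sin(al),0])
        q=[tuple(((proj(n,pt(s,.069)+k*rad)-[x0,y0]+.5)*f).astype(int).tolist()) for k in(-.013,.013)]
        cv2.line(a,q[0],q[1],(0,0,255),1)
    for k in(-.023,.023):
        L=[((proj(n,C.tolist()+[0]+np.array([(.35+k)*np.cos(TH0+s/350),(.35+k)*np.sin(TH0+s/350),.049]))-[x0,y0]+.5)*f).astype(int) for s in range(-180,190,10)]
        cv2.polylines(a,[np.array(L)],False,(0,255,0),1)
    cv2.imwrite("pics/ov.png",a[:600])
E
```

```text
(no output)
```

View pics/ov.png

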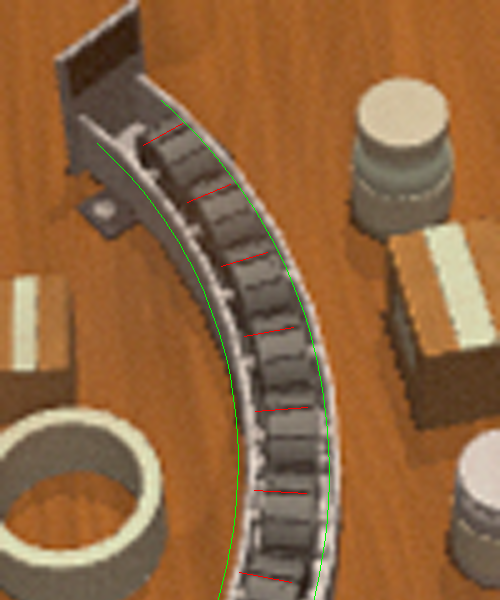

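The side view sits about 2 mm towards +x compared with the top view. That's within calibration, so I'll take the mean (centre x = 0.1803). Moving off now with the fingers shut.

Request:
{"api": "play_rows", "payload": {"series": [[0, -20, 21, 0, 0], [0, -53, 55, 0, 0], [0, -86, 89, 0, 0], [0, -120, 124, 0, 0], [0, -155, 160, 0, 0], [0, -190, 196, 0, 0], [0, -226, 233, 0, 0], [0, -262, 270, 0, 0]]}}

```text
time_s: 0.9
position: [0.358, 0.1158, 0.2313]
tcp_rot: [0.163, 0.688, -0.163, 0.688]
ft_force: [1.2, 0.6, 0.5]
finger_gap: -0.002
```

Request:
{"api": "play_rows", "payload": {"series": [[0, -36, 37, 0, 0], [0, -72, 74, 0, 0], [0, -108, 111, 0, 0], [0, -144, 148, 0, 0], [0, -180, 186, 0, 0], [0, -216, 223, 0, 0], [0, -248, 256, 0, 0], [0, -271, 280, 0, 0]]}}

```text
time_s: 1.7
position: [0.4864, -0.2531, 0.2308]
tcp_rot: [0.164, 0.688, -0.164, 0.688]
ft_force: [0.3, 0.2, 0.2]
finger_gap: -0.003
```

```bash
sed -i 's/C=np.array(\[.1792/C=np.array([.1803/' h.py; python3 - <<'E'
from h import *
s=ctrl.state();print(s["time_s"],s["position"],s["joint_positions"].round(3),s["ft_force"],s["finger_gap"])
rows([pt(-190,.09)])
M=R.from_quat(s["tcp_rot"]).as_matrix();print(M.round(4))
E
```

```text
1.7 [ 0.48636972 -0.25307919  0.23076771] [-0.628  0.304  0.009  1.276 -0.    -0.16 ] [0.34139882 0.23302135 0.15783001] -0.0028297034710744857
[140.8   1.1   2.7]
[[-4.000e-04  4.511e-01  8.925e-01]
 [ 2.000e-04  8.925e-01 -4.511e-01]
 [-1.000e+00 -0.000e+00 -4.000e-04]]
```

Request:
{"api": "play_rows", "payload": {"series": [[25, 0, 1, 0, 0], [55, 0, 2, 0, 0], [85, 1, 3, 0, 0], [110, 1, 3, 0, 0], [128, 1, 3, 0, 0], [138, 1, 3, 0, 0], [141, 1, 3, 0, 0], [141, 1, 3, 0, 0]]}}

```text
time_s: 2.5
position: [0.4893, -0.2509, 0.0905]
tcp_rot: [0.164, 0.688, -0.164, 0.688]
ft_force: [0.7, -0.1, 0.3]
finger_gap: -0.0
```

```bash
python3 - <<'E'
from h import *
b=ctrl.capture("side")[170:350,180:340,::-1]
cv2.imwrite("pics/s1.png",cv2.resize(b,None,fx=3.3,fy=3.3,interpolation=cv2.INTER_CUBIC))
s=ctrl.state();p=s["position"];print(p,s["ft_force"],(proj("side",p)-[180,170])*3.3)
E
```

```text
[ 0.4895441  -0.25102454  0.0909135 ] [-0.00600397 -0.51188685 -0.11719398] [206.63528256 428.08680691]
```

View pics/s1.png

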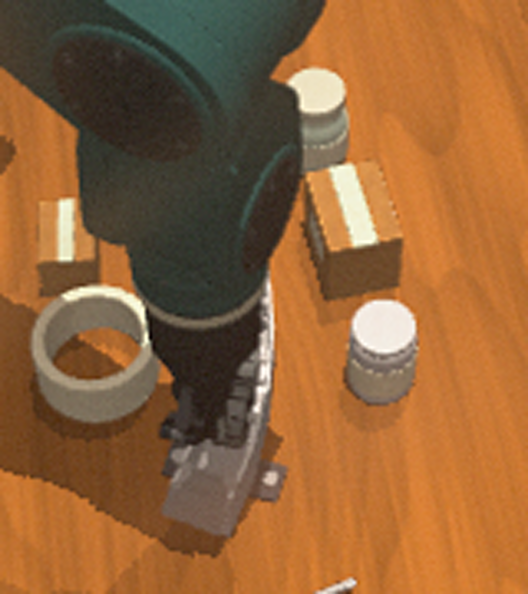

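The tip shows at about (208,432) over the track, just before wheel 1, and the prediction was (207,428). Next I'll work out the stroke.

```bash
python3 - <<'E'
from h import *
rows([pt(-190,.07),pt(-190,.066)]+[pt(s,.066) for s in(-186,-178,-169,-160,-151,-142)])
E
```

```text
[20.9 -2.2  0.7]
[24.9 -2.2  0.7]
[24.9  1.8  0.7]
[24.9  9.8  0.7]
[24.9 18.8  0.5]
[24.9 27.8  0.1]
[24.9 36.8 -0.6]
[24.9 45.7 -1.5]
```

Request:
{"api": "play_rows", "payload": {"series": [[14, 0, 0, 0, 0], [22, 0, 0, 0, 0], [25, 1, 0, 0, 0], [25, 9, 0, 0, 0], [25, 18, 0, 0, 0], [25, 27, -0.5, 0, 0], [25, 36, -1, -0.02, 0], [25, 45, -2, -0.05, 0]]}}

```text
time_s: 3.35
position: [0.5083, -0.2089, 0.0656]
tcp_rot: [0.145, 0.692, -0.145, 0.692]
ft_force: [-0.2, 0.8, 2.8]
finger_gap: 0.003
```

```bash
cat >> h.py <<'E'
def where():
    s=ctrl.state();d=s["position"][:2]-C;M=R.from_quat(s["tcp_rot"]).as_matrix()
    sn=350*(np.arctan2(d[1],d[0])-TH0);print("t",s["time_s"],"z",s["position"][2].round(4),"F",s["ft_force"].round(2),"s",sn.round(1),"rad err mm",((np.hypot(*d)-.35)*1e3).round(1),"yaw err",(np.arctan2(M[1,1],M[0,1])-np.pi/2-TH0-sn/350).round(3))
    return sn
E
python3 - <<'E'
from h import *
s=where(); rows([pt(s+k*10,.066) for k in range(1,9)])
E
```

```text
t 3.35 z 0.0656 F [-0.25  0.77  2.78] s -141.6 rad err mm -0.7 yaw err -0.063
[-0.4 10.  -0.1]
[-0.4 20.  -1.1]
[-0.4 29.9 -2.5]
[-0.4 39.7 -4.1]
[-0.4 49.6 -6. ]
[-0.4 59.3 -8.2]
[ -0.4  69.  -10.6]
[ -0.4  78.6 -13.4]
```

Wheel 1 is under the tip with about 2.8 N upward force, as expected. Continuing.

Request:
{"api": "play_rows", "payload": {"series": [[0, 10, 0, -0.03, 0], [0, 20, -1, -0.06, 0], [0, 30, -2.5, -0.09, 0], [0, 40, -4, -0.12, 0], [0, 49.5, -6, -0.15, 0], [0, 59, -8, -0.18, 0], [0, 69, -10.5, -0.21, 0], [0, 78.5, -13.5, -0.24, 0]]}}

```text
time_s: 4.15
position: [0.5272, -0.1317, 0.0652]
tcp_rot: [0.061, 0.704, -0.062, 0.704]
ft_force: [-1.0, -1.0, 3.1]
finger_gap: -0.002
```

```bash
python3 - <<'E'
from h import *
s=where(); rows([pt(s+k*10,.066) for k in range(1,9)])
b=ctrl.capture("side")[170:350,180:340,::-1]
cv2.imwrite("pics/s2.png",cv2.resize(b,None,fx=3.3,fy=3.3,interpolation=cv2.INTER_CUBIC))
E
```

```text
t 4.15 z 0.0652 F [-1.   -1.03  3.13] s -61.8 rad err mm -0.4 yaw err -0.051
[-0.8 10.  -0.2]
[-0.8 20.  -1.2]
[-0.8 29.9 -2.4]
[-0.8 39.8 -3.9]
[-0.8 49.6 -5.7]
[-0.8 59.4 -7.7]
[ -0.8  69.1 -10.1]
[ -0.8  78.8 -12.7]
```

View pics/s2.png

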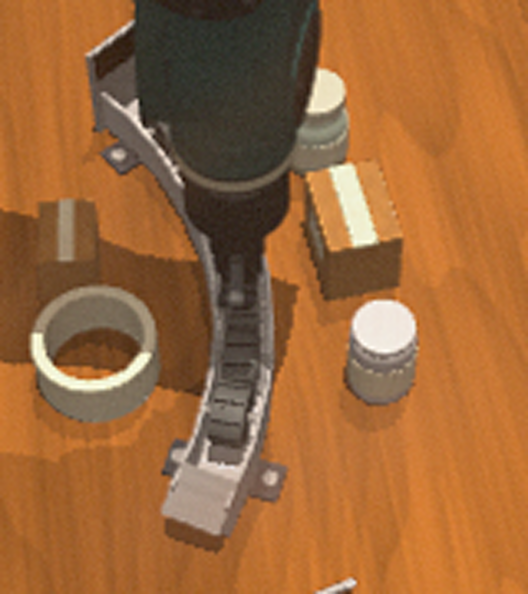

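The tip is centred on the track at about (238,295), approaching wheel 3. The goods haven't moved.

Request:
{"api": "play_rows", "payload": {"series": [[0, 10, 0, -0.03, 0], [0, 20, -1, -0.06, 0], [0, 30, -2.5, -0.09, 0], [0, 40, -4, -0.12, 0], [0, 49.5, -5.5, -0.15, 0], [0, 59, -7.5, -0.18, 0], [0, 69, -10, -0.21, 0], [0, 79, -12.5, -0.24, 0]]}}

```text
time_s: 5.0
position: [0.5287, -0.0516, 0.0653]
tcp_rot: [-0.023, 0.707, 0.023, 0.707]
ft_force: [-1.4, 1.3, -0.2]
finger_gap: -0.005
```

```bash
python3 - <<'E'
from h import *
s=where(); rows([pt(s+k*10,.066) for k in range(1,9)])
E
```

```text
t 5.0 z 0.0653 F [-1.38  1.25 -0.22] s 18.5 rad err mm 0.4 yaw err -0.04
[-0.7 10.  -0.9]
[-0.7 19.9 -1.7]
[-0.7 29.9 -2.9]
[-0.7 39.8 -4.3]
[-0.7 49.6 -5.9]
[-0.7 59.4 -7.9]
[ -0.7  69.2 -10.1]
[ -0.7  78.9 -12.7]
```

Request:
{"api": "play_rows", "payload": {"series": [[0, 10, -1, -0.03, 0], [0, 20, -2, -0.06, 0], [0, 30, -3, -0.09, 0], [0, 40, -4.5, -0.12, 0], [0, 49.5, -6, -0.15, 0], [0, 59, -8, -0.18, 0], [0, 69, -10, -0.21, 0], [0, 79, -13, -0.24, 0]]}}

```text
time_s: 5.8
position: [0.5107, 0.0263, 0.0654]
tcp_rot: [-0.108, 0.699, 0.108, 0.699]
ft_force: [1.7, -1.5, 3.4]
finger_gap: 0.002
```

```bash
python3 - <<'E'
from h import *
s=where(); rows([pt(s+k*10,.066) for k in range(1,8)]+[pt(s+70,.08)])
E
```

```text
t 5.8 z 0.0654 F [ 1.67 -1.47  3.36] s 98.6 rad err mm -0.2 yaw err -0.029
[-0.6 10.  -0.2]
[-0.6 20.  -1. ]
[-0.6 29.9 -2. ]
[-0.6 39.8 -3.3]
[-0.6 49.7 -4.8]
[-0.6 59.5 -6.7]
[-0.6 69.3 -8.8]
[-14.6  69.3  -8.8]
```

Request:
{"api": "play_rows", "payload": {"series": [[0, 10, -0.5, -0.03, 0], [0, 20, -1, -0.06, 0], [0, 30, -2, -0.09, 0], [0, 40, -3.5, -0.12, 0], [0, 49.5, -5, -0.15, 0], [0, 59.5, -7, -0.18, 0], [0, 69, -9, -0.21, 0], [0, 70, -9, -0.21, 0]]}}

```text
time_s: 6.6
position: [0.4804, 0.0906, 0.0651]
tcp_rot: [-0.18, 0.684, 0.18, 0.683]
ft_force: [0.8, 0.4, 0.1]
finger_gap: 0.001
```

Request:
{"api": "play_rows", "payload": {"series": [[-10, 0, 0, 0, 0], [-35, 0, 0, 0, 0], [-75, 0, 0, 0, 0], [-115, 0, 0, 0, 0], [-140, 0, -20, 0, 0], [-150, 0, -60, 0, 0], [-150, 0, -90, 0, 0], [-150, 0, -110, 0, 0]]}}

```text
time_s: 7.4
position: [0.3841, 0.0347, 0.2163]
tcp_rot: [-0.179, 0.684, 0.179, 0.684]
ft_force: [1.3, 0.2, -0.0]
finger_gap: -0.0
```

```bash
python3 - <<'E'
from h import *
where()
b=ctrl.capture("side")[170:350,180:340,::-1]
cv2.imwrite("pics/s3.png",cv2.resize(b,None,fx=3.3,fy=3.3,interpolation=cv2.INTER_CUBIC))
E
```

```text
t 7.4 z 0.2163 F [ 1.29  0.16 -0.04] s 172.0 rad err mm -111.8 yaw err -0.033
```

View pics/s3.png

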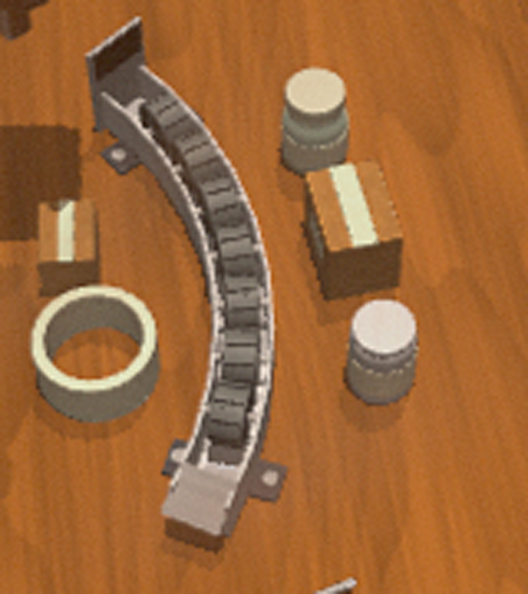

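The hand is clear and the goods are standing. To check the turning, I'll compare the wheel grooves before and after, and difference the rest of the image.

```bash
python3 - <<'E'
from h import *
b=cv2.imread("pics/side0.png");a=ctrl.capture("side")[:,:,::-1].copy();cv2.imwrite("pics/side9.png",a)
z=lambda i:cv2.resize(i[190:305,215:265],None,fx=5.2,fy=5.2,interpolation=cv2.INTER_CUBIC)
cv2.imwrite("pics/cmp.png",np.hstack([z(b),z(a),z(cv2.absdiff(a,b))*2]))
d=cv2.absdiff(a,b).max(2)
for n,(x,y,w,h) in dict(jar=(265,190,22,32),carton=(274,218,27,35),can=(284,260,22,32),packet=(190,230,20,27),tape=(188,257,42,40),driver=(203,343,87,42),spray=(197,108,22,34)).items():print(n,(d[y:y+h,x:x+w]>60).sum())
E
```

```text
jar 0
carton 0
can 0
packet 23
tape 0
driver 0
spray 0
```

View pics/cmp.png

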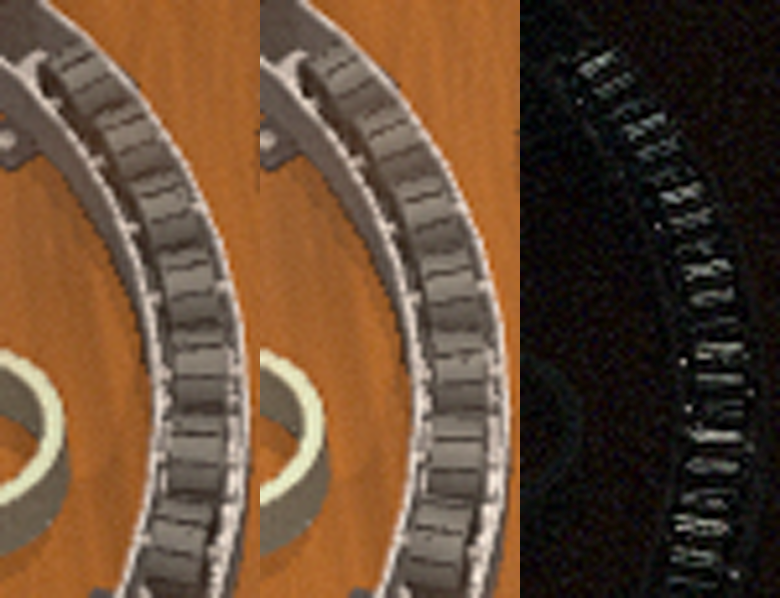

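All seven wheels show changed groove positions, about the same amount on each. Jar, carton, can, tape, driver and spray show no changed pixels. The packet's 23 changed pixels are where the hand's shadow falls; its outline is in the same place.

```bash
python3 -c "
from workcell import ctrl
print(ctrl.state()['joint_velocities'].round(3),ctrl.sign_off())"
```

```text
the job is handed in; nothing more can be done
[ 0.026  0.042  0.045 -0.016  0.006  0.034] None
```

I stroked all seven wheels in order with the shut fingertips, from the lip round the bend to just past wheel 7. The tip ran about 3.5 mm below the wheel tops and met about 3 N. I lifted off before the end stop and handed the job in at about 7.5 s, with the hand clear (tip at 0.22 m, fingertip force near zero).

- **Wheels:** the before and after pictures show the groove pattern changed on all seven. I did not measure the turning angles. From the stroke length I expect about 1 rad on each. The tip only ever moved forward while touching the wheels, so none should have turned backwards.
- **Goods and tools:** the jar, carton, can, tape, driver and spray show no changed pixels. The packet showed 23, which I put down to the hand's shadow because its outline had not moved.
- **Disagreement:** the two cameras differed by about 2 mm on the track position, within their calibration, so I used the mean.

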